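# Pack the picked spares into the order tray

### The arm

A 6-joint arm with a two-finger parallel gripper is mounted at the origin on the work surface. World frame = base frame: x ahead of the robot, y to its left, z up, the work surface at z = 0. Lengths are in mm, angles in rad, forces in N, time in s.
With the tool pointing down it reaches from about 275 to 825 mm from the base axis. Payload 4.9 kg.
Tool frame: the origin (TCP) lies at the very end of the fingers, on their centre line; the grasp point (between the pads) lies 19 mm behind it; z points along the fingers, y is the line along which they close (so a half turn about z gives the same grasp; the last joint's range is limited). The gripper opens to 85 mm and grips with 20 to 120 N. Pads are 22 mm wide; open, the fingers measure 114 mm over their backs; the gripper's body (76 mm by 85 mm) begins 54 mm behind the grasp point. The pads swing forward as they close: fully open they stand 13 mm farther back than shut.
Start: joints at [-1.46, 0.326, -0.193, 1.052, 0, 1.437], TCP at [133.31, -533.617, 208.281] pointing down, gripper open.
Joint ranges: [-2.65, 2.65], [-0.97, 1.79], [-1.3, 1.35], [-1.93, 2.1], [-1.47, 1.37], [-3.14, 3.14]. Speed limits (rad/s): [2.57, 2.57, 3.14, 3.14, 3.14, 3.14].

### API

Orientations are given as [roll, pitch, yaw] about the fixed x, y, z axes, in that order (R = Rz(yaw) Ry(pitch) Rx(roll)).
In Python, from bench import bot, solve_ik, imaging gives the robot as it stands. Calls block until the motion is done:
- bot.move_ptp(position, orientation): joint-space move of the TCP to a pose.
- bot.movel(position, rot=None, max_speed=150, threshold=None): straight line of the TCP; rot=None keeps the orientation; max_speed is the mean speed in mm/s. With threshold (N) it stops when the force on the tool has changed by that much, and returns True; else False.
- bot.move_j(angles): joint-space move.
- bot.grip(opening, effort=None): opening from 0.0 (shut) to 1.0 (fully open); effort is the grip in N (None keeps the last); returns when the fingers have stopped.
- bot.dwell(seconds).
- solve_ik(position, orientation): joint angles nearest the present ones, or None.
- bot.get_state(): the state.
- imaging.capture(name): name is "scene" or "top" or "wrist"; returns the picture (420x560x3 uint8, blue, green, red); there is no depth.
- imaging.camera_model(name): a dict with "K" (3x3 intrinsics, pixels), "k1" (the pictures are not rectified: a ray, as slopes to the right and down, at radius r is drawn at 1 + k1 r^2 times it, then the intrinsics apply), "position" and "rotation" of the camera in the world. Camera axes: x right, y up, looking along -z (the intrinsics and any distortion apply to the point x, -y, -z); pixel columns grow to the right and rows downward; lengths in mm; the calibration is good to about 2 mm. A picture is of the moment at which its call begins: read the wrist's pose just before it. camera_model takes no time and is no camera call; for the wrist camera it gives the pose at the moment of the call.
A pose or a line that the arm cannot do raises bot.IKError and nothing moves.
- bot.sign_off(): hands the job in; it is judged then, once.
The state is a dict: "t": time; "qpos": joint angles; "joint_velocities": joint speeds; "effort": joint torques, N m; "tcp_pos": TCP position; "orientation": TCP orientation; "contact_force": force on the tool from outside, world axes, zero at the start; "wrist_torque": the same for the moment, N m; "opening": opening from 0.0 (shut) to 1.0 (fully open); "gripper_force": force on a finger pad.
Only numpy, scipy, OpenCV 4.12 (cv2) and the standard library are available. Lean on these libraries where they do the work, as an engineer would, in place of code of your own. Each camera call takes 0.05 s, during which the arm holds its last target. There are 200 camera calls.

### The job

Finish packing the red order tray, which already holds the plain brown-taped carton and the black bin: stand the orange-lidded tub upright in the gap between those two, in line with them; set the green bearing on its foot directly behind the black bin (on its far side, towards the tray's back wall), and the blue-taped carton directly behind the plain carton, each on the tray's floor, centred behind its neighbour, lengthwise along the tray and square to it. Lay the small white box centred and square on top of the blue-taped carton. Set everything down rather than dropping it, let go, and leave the two things already packed, the blue-lidded tub, the tape gun and the scanner where they are.

Things in the scene. Friction and masses are not known exactly. Their poses are not given: they have to be found in the camera images.
- tray: shallow red plastic order tray with an open top, fixed to the bench: 400 mm long (its y axis), 300 mm deep (its x axis), 75 mm high, walls and floor 5 mm thick, inside 390 x 290 mm. Origin at the centre of its underside (inner floor 5 mm above it). Its front is the long wall nearest the robot, with a white card on the outside; its x axis points to the back wall, its y axis to the left as seen from the robot. It may stand turned by up to 9 degrees
- plain_carton: kraft carton with brown tape, already packed in the front half of the tray, at its left or its right end; 90 mm (x) x 100 mm (y) x 65 mm high, about 0.85 kg. Origin at the centre of its underside, axes along the tray's
- black_bin: open black small-parts bin with steel bolts in it, already packed in the front half of the tray, at the other end from the plain carton; 90 mm (x) x 100 mm (y) x 54 mm high, low open front towards the robot, about 0.8 kg. Origin at the centre of its underside, axes along the tray's. The gap between it and the plain carton is about 90 mm wide
- tub: round white plastic tub with an orange screw lid, 62 mm diameter, 80 mm high, about 0.3 kg; starts upright on the bench. Origin at the centre of its underside, z up its axis
- bearing: green cast pillow-block bearing: a flat foot 38 mm (x) x 127 mm (y) x 13 mm thick, and on its middle a round housing 62 mm across and 34 mm thick (along x, flat parallel faces) standing up to 64 mm, with a steel ring in it; about 0.65 kg. Origin at the centre of the foot's underside, z up. Best gripped from above across the housing, along x, some 40 mm above its underside
- blue_carton: kraft carton with blue tape along its top, 58 mm (x) x 100 mm (y) x 60 mm high, about 0.4 kg. Origin at the centre of its underside, z up
- small_box: flat white box with a red stripe of tape along its top, 50 mm (x) x 80 mm (y) x 34 mm high, light (about 0.08 kg). Origin at the centre of its underside, z up
- other_tub: bystander, another order's tub: white, blue screw lid, 62 mm diameter, 80 mm high, stands beyond the work. Origin at the centre of its underside
- tape_gun: bystander: red hand tape dispenser with a roll of brown tape, about 250 x 56 x 94 mm, at the left of the bench. Origin on its underside below the roll
- scanner: bystander: yellow and black pistol-shaped scanner lying on its side, about 130 x 160 x 44 mm, on the bench near the robot's base, to the left. Origin on its underside under the yellow head
Mind the look-alikes: they are no part of the job. Several things have the shape of the small_box; the one meant has the colours described above.

How it is judged:
By the outcome, as a careful person would: the job done as asked, in the order asked, and still so for the second after the job is handed in, with the robot touching nothing.
It also fails if it takes over 112 s, if anything falls off the work surface, if the arm or the gripper's body presses on something with over 40 N, if the wrist force passes 120 N, or if a joint passes its speed limit or range.

## Working session

There is one attempt and no reset: what is moved stays moved. The work goes in short steps, each a Python script; the robot and the scene stay as the last script left them, time stands still between calls to the robot, and variables do not carry over. Pictures are saved under pics/ and viewed, at most 14 in all, crops included, and the job is handed in when it is done.

```bash
ls; mkdir -p pics
python3 - <<'E'
from bench import bot, solve_ik, imaging
import cv2,numpy as np
for n in ("scene","top"):
    cv2.imwrite(f"pics/{n}0.png",imaging.capture(n)); m=imaging.camera_model(n); print(n,{k:np.round(v,3).tolist() for k,v in m.items() if k in("K","k1","position","rotation")})
print(imaging.camera_model("wrist"))
s=bot.get_state();print(s["t"],s["orientation"],s["tcp_pos"])
E
```

```text
pics
scene {'K': [[536.248, 0.0, 281.754], [0.0, 536.248, 208.903], [0.0, 0.0, 1.0]], 'k1': -0.058, 'position': [1516.031, -231.872, 1055.121], 'rotation': [0.805, -0.003, 1.203]}
top {'K': [[393.846, 0.0, 280.742], [0.0, 393.846, 213.704], [0.0, 0.0, 1.0]], 'k1': 0.027, 'position': [412.44, 132.134, 888.841], 'rotation': [0.144, -0.005, -1.594]}
{'K': array([[297.98484971,   0.        , 279.02311404],
       [  0.        , 297.98484971, 204.44586903],
       [  0.        ,   0.        ,   1.        ]]), 'k1': -0.024100206023323547, 'position': array([ 205.40547853, -515.82776489,  373.46416727]), 'rotation': array([-2.98118230e-01,  9.81997806e-04, -1.32590541e+00])}
0.1 [-3.14006247e+00 -2.41401449e-04  2.44800451e-01] [ 133.26122299 -533.04924785  207.58667368]
```

View pics/scene0.png

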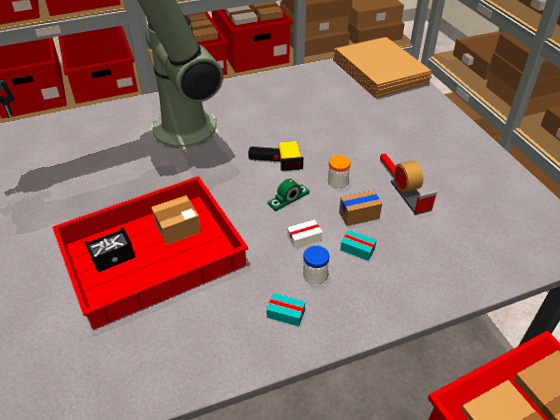

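View pics/top0.png

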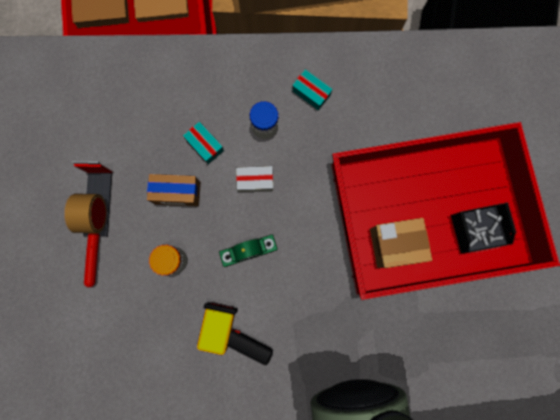

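The scene shows the red tray on the right, with the plain carton at its left-front (403,242 in top) and the bin at its right-front (483,228). The tub is at (165,260), the bearing at (248,250), the blue-taped carton at (172,188).

Small-box candidates in the top view are (254,178), white with a red stripe, and (204,142) and (313,89), both teal with a red stripe. The white one fits; I'll confirm it in a wrist-view crop.

```bash
cat > h.py <<'E'
from bench import bot, solve_ik, imaging
import cv2, numpy as np
from scipy.spatial.transform import Rotation as R
def cast(m,uv,z):
    K=m["K"]; D=np.array([m["k1"],0,0,0,0],float)
    # the distortion is 1+k1 r^2 of the ideal ray: OpenCV's model
    n=cv2.undistortPoints(np.array(uv,float).reshape(-1,1,2),K,D).reshape(-1,2)
    d=R.from_euler("xyz",m["rotation"]).apply(np.c_[n[:,0],-n[:,1],-np.ones(len(n))])
    p=np.asarray(m["position"]); return p+d*((z-p[2])/d[:,2])[:,None]
def project(m,P):
    c=R.from_euler("xyz",m["rotation"]).inv().apply(np.atleast_2d(P)-m["position"])
    x=c[:,:2]/-c[:,2:]; x[:,1]*=-1; x*=1+m["k1"]*(x**2).sum(1,keepdims=True)
    return x*[m["K"][0,0],m["K"][1,1]]+m["K"][:2,2]
def look(n,name):
    m=imaging.camera_model(n); im=imaging.capture(n); cv2.imwrite(f"pics/{name}.png",im)
    np.save(f"pics/{name}.npy",np.array([m],dtype=object),allow_pickle=True); return m,im
def load(name): return np.load(f"pics/{name}.npy",allow_pickle=True)[0], cv2.imread(f"pics/{name}.png")
def blob(im,lo,hi,box=None,k=3):
    """biggest contour of an HSV range inside box (u0,v0,u1,v1)"""
    a=cv2.inRange(cv2.cvtColor(im,cv2.COLOR_BGR2HSV),np.array(lo),np.array(hi))
    if box: b=np.zeros_like(a); u0,v0,u1,v1=box; b[v0:v1,u0:u1]=255; a&=b
    a=cv2.morphologyEx(a,cv2.MORPH_CLOSE,np.ones((k,k)))
    c,_=cv2.findContours(a,cv2.RETR_EXTERNAL,cv2.CHAIN_APPROX_NONE); return max(c,key=cv2.contourArea)
def rect(m,c,z):
    """min-area rectangle of a contour in the plane z: centre, sizes, heading of long side"""
    P=cast(m,c.reshape(-1,2),z)[:,:2].astype(np.float32); (x,y),_,_=r=cv2.minAreaRect(P)
    b=cv2.boxPoints(r); e=[b[1]-b[0],b[2]-b[1]]; e.sort(key=np.linalg.norm)
    a=np.arctan2(e[1][1],e[1][0])%np.pi
    return np.round([x,y,np.linalg.norm(e[1]),np.linalg.norm(e[0])],1), round(float(a),3)
E
python3 - <<'E'
from h import *
m=imaging.camera_model("top")
for n,uv,z in [("tray c",(447,212),60),("tub",(165,260),80),("bearing",(248,250),30),("blue",(172,188),60),("box",(254,178),34),("bin",(483,228),54),("plain",(403,242),65)]: print(n,cast(m,[uv],z)[0].round())
c=cast(m,[(447,212)],60)[0]
bot.move_ptp([c[0],c[1],270],[np.pi,0,0]); print(bot.get_state()["t"]); look("wrist","w_tray")
bot.move_ptp([430,200,290],[np.pi,0,0]); print(bot.get_state()["t"]); look("wrist","w_obj")
E
```

```text
tray c [ 528. -228.   60.]
tub [440. 362.  80.]
bearing [458. 198.  30.]
blue [593. 356.  60.]
box [617. 182.  34.]
bin [ 493. -303.   54.]
plain [ 466. -129.   65.]
1.925
6.475
```

View pics/w_tray.png

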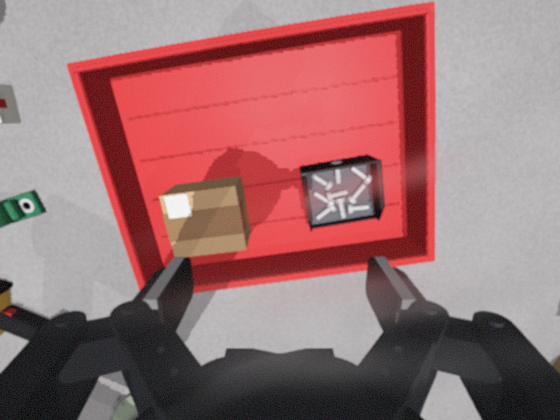

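View pics/w_obj.png

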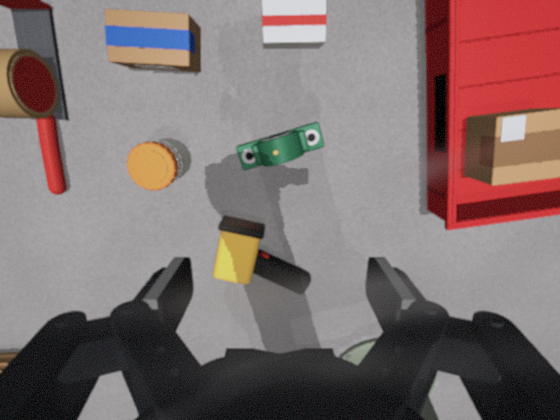

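The tray view shows rim corners near (70,66), (433,4), (434,260) and (143,292). The object view shows the tub lid at (153,166), the bearing at (281,146), the blue carton at (150,38) and the white box with red stripe at (294,20), which is cut off at the top.

Run:
```python
from h import *
m,im=load("w_tray")
hsv=cv2.cvtColor(im,cv2.COLOR_BGR2HSV)
a=cv2.inRange(hsv,(0,130,60),(8,255,255))|cv2.inRange(hsv,(170,130,60),(180,255,255)); a[:,:55]=0; a[300:]=0
c,_=cv2.findContours(a,cv2.RETR_EXTERNAL,cv2.CHAIN_APPROX_NONE); c=max(c,key=cv2.contourArea).reshape(-1,2)
P=cast(m,c,75)[:,:2]
def line(p,q,t=8):
    p,q=cast(m,[p,q],75)[:,:2]; d=(q-p)/np.linalg.norm(q-p); s=(P-p)@d; n=(P-p)@[-d[1],d[0]]
    k=(s>15)&(s<np.linalg.norm(q-p)-15)&(abs(n)<t); vx,vy,x,y=cv2.fitLine(P[k].astype(np.float32),cv2.DIST_HUBER,0,.01,.01).ravel()
    return np.array([x,y]),np.array([vx,vy]),k.sum()
px=[(70,66),(433,4),(434,260),(143,292)]
L=[line(px[i],px[(i+1)%4]) for i in range(4)]
def X(a,b): t=np.linalg.solve(np.c_[a[1],-b[1]],b[0]-a[0]); return a[0]+t[0]*a[1]
C=np.array([X(L[i-1],L[i]) for i in range(4)])
print("corners",C.round(1).tolist(),[int(l[2]) for l in L])
print("sides",[round(float(np.linalg.norm(C[i]-C[(i+1)%4])),1) for i in range(4)], "yaws",[round(float(np.arctan2(-l[1][0]*np.sign(l[1][1]),abs(l[1][1])) ),3) if i%2==0 else round(float(np.arctan(l[1][1]/l[1][0])),3) for i,l in enumerate(L)])
print("centre",C.mean(0).round(1))
# brown carton (whole silhouette), black bin
big=cv2.resize(im[130:290,130:420],None,fx=2.7,fy=2.7,interpolation=cv2.INTER_CUBIC); cv2.imwrite("pics/c1.png",big)
m,im=load("w_obj")
print("tub lid",rect(m,blob(im,(8,150,100),(22,255,255),(110,120,200,210)),80))
print("bearing",rect(m,blob(im,(55,80,20),(95,255,255),(200,90,350,200),9),13))
print("blue tape",rect(m,blob(im,(105,120,60),(130,255,255),(80,0,220,100)),60))
m,im=load("top0") if False else (imaging.camera_model("top"),cv2.imread("pics/top0.png"))
print("T blue tape",rect(m,blob(im,(105,120,60),(130,255,255),(130,160,220,220)),60))
print("T stripe",rect(m,blob(im,(0,120,90),(10,255,255),(225,160,285,200)),34))
print("T lid",rect(m,blob(im,(8,150,100),(22,255,255),(140,235,200,290)),80))
print("T bearing",rect(m,blob(im,(55,80,20),(95,255,255),(210,220,290,280),9),13))
crop=cv2.resize(im[60:210,140:340],None,fx=3.5,fy=3.5,interpolation=cv2.INTER_CUBIC); cv2.imwrite("pics/c2.png",crop)
```

```text
corners [[656.0, 8.300000190734863], [715.7000122070312, -393.79998779296875], [412.20001220703125, -438.8999938964844], [353.3999938964844, -37.29999923706055]] [337, 231, 225, 202]
sides [406.5, 306.9, 405.9, 306.0] yaws [0.148, 0.147, 0.145, 0.149]
centre [ 534.3 -215.4]
tub lid (array([440.6, 360.5,  61.9,  59. ]), 2.28)
bearing (array([454.9, 197.2, 123.7,  42.2]), 1.861)
blue tape (array([591.8, 354. , 106.8,  22.5]), 1.477)
T blue tape (array([594. , 358. , 103. ,  19.8]), 1.505)
T stripe (array([618.6, 182.1,  80.1,  10.1]), 1.588)
T lid (array([440.7, 364.4,  61. ,  58.5]), 1.547)
T bearing (array([460.4, 199.6, 125.2,  39.7]), 1.861)
```

View pics/c1.png

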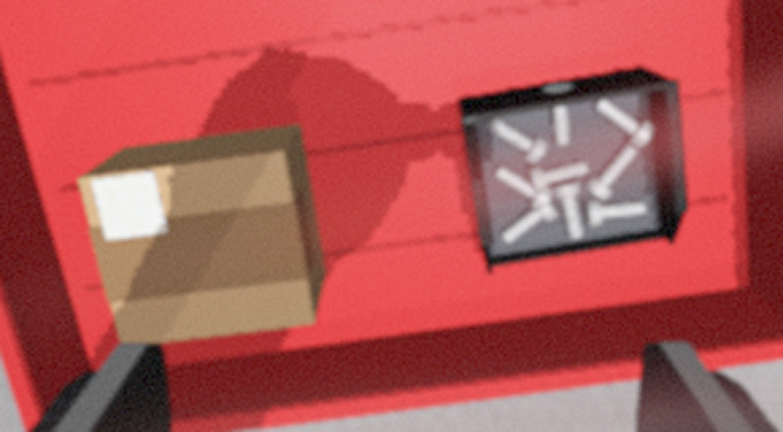

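View pics/c2.png

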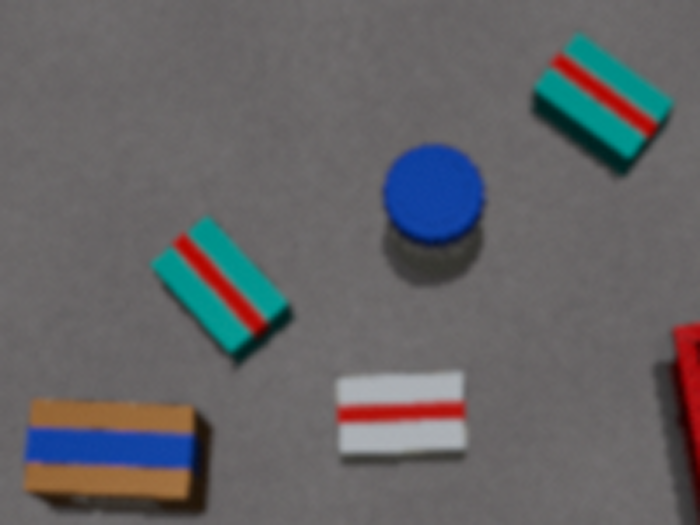

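The crop confirms that the white box with the red stripe at top (254,178) is the small_box; the other two are teal. In the tray crop, the plain carton's top face is about (80,178), (290,150), (318,320), (118,344), and the bin outline is about (460,100), (678,80), (687,235), (490,270).

```bash
cat >> h.py <<'E'
TC=np.array([534.3,-215.4]); TY=.147
A=np.array([[np.cos(TY),np.sin(TY)],[-np.sin(TY),np.cos(TY)]])  # world->tray
def loc(p): return (np.atleast_2d(p)[:,:2]-TC)@A.T
def wor(l): return TC+np.asarray(l)@A
E
python3 - <<'E'
from h import *
m,im=load("w_tray"); f=lambda L:np.array(L)/2.7+130
print("carton top",loc(cast(m,f([(80,178),(290,150),(318,320),(118,344)]),70)).round(1).tolist())
print("carton base back",loc(cast(m,f([(130,150),(300,126),(325,270)]),5)).round(1).tolist())
print("bin base z5 back-left, front-left, back",loc(cast(m,f([(460,100),(490,270),(640,70)]),5)).round(1).tolist())
print("bin rim right z59",loc(cast(m,f([(680,88),(687,230)]),59)).round(1).tolist())
m=imaging.camera_model("top"); im=cv2.imread("pics/top0.png")
# top view carton kraft and tray corners
print("T carton top",loc(cast(m,[(378,232),(428,219),(431,262),(379,267)],70)).round(1).tolist())
print("T tray rim",loc(cast(m,[(333,154),(522,124),(557,263),(362,297)],75)).round(1).tolist())
cv2.imwrite("pics/c3.png",cv2.resize(im[110:310,320:560],None,fx=3,fy=3,interpolation=cv2.INTER_CUBIC))
E
```

```text
carton top [[-12.8, 141.6], [-14.2, 40.6], [-101.8, 43.2], [-100.1, 145.6]]
carton base back [[-15.2, 139.4], [-15.9, 44.2], [-100.9, 45.5]]
bin base z5 back-left, front-left, back [[-14.6, -43.8], [-114.9, -48.4], [-12.7, -141.1]]
bin rim right z59 [[-14.2, -144.6], [-85.8, -144.7]]
T carton top [[-25.9, 143.8], [-16.7, 35.3], [-105.0, 49.2], [-97.1, 156.6]]
T tray rim [[153.6, 205.7], [149.7, -204.8], [-148.9, -198.8], [-150.0, 204.2]]
```

View pics/c3.png

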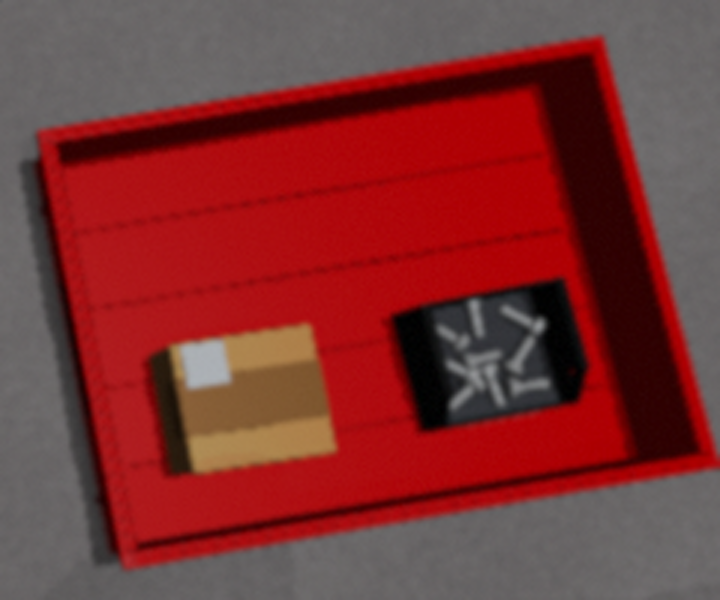

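The three tops are consistent with the given sizes. In the tray frame, the carton centre is about (-58,93), the bin about (-59,-94.5), and their back faces are at x≈-14. I'll go above the tub and take a close look.

```bash
cat >> h.py <<'E'
YP=TY+np.pi/2
def down(yaw): return [np.pi,0,yaw]
def st(tag=""):
    s=bot.get_state(); print(tag,"t",round(s["t"],1),"tcp",np.round(s["tcp_pos"],1),"op",round(s["opening"],3),"F",np.round(s["contact_force"],1),"gf",np.round(s["gripper_force"],1)); return s
def place(p,yaw,z,op,zup=230):
    """z: expected TCP height at contact"""
    bot.move_ptp([*p,zup],down(yaw)); bot.movel([*p,z+12],max_speed=150); st("above")
    hit=bot.movel([*p,z-4],max_speed=25,threshold=4); st(f"hit {hit}")
    bot.grip(op); bot.dwell(.2); bot.movel([*p,zup-30],max_speed=150); st("up")
E
python3 - <<'E'
from h import *
bot.grip(1.0,effort=40)
bot.move_ptp([440.6,362,170],down(YP)); st()
m,im=look("wrist","w_tub")
c=blob(im,(8,150,100),(22,255,255),None,5); print(rect(m,c,80), cv2.minEnclosingCircle(cast(m,c.reshape(-1,2),80)[:,:2].astype(np.float32)))
E
```

```text
t 10.8 tcp [440.6 362.  170. ] op 0.998 F [ 0.4 -0.2  1. ] gf 0.0
(array([433.1, 375.4,  59.6,  39.2]), 0.526) ((436.92266845703125, 368.82562255859375), 30.09390640258789)
```

View pics/w_tub.png

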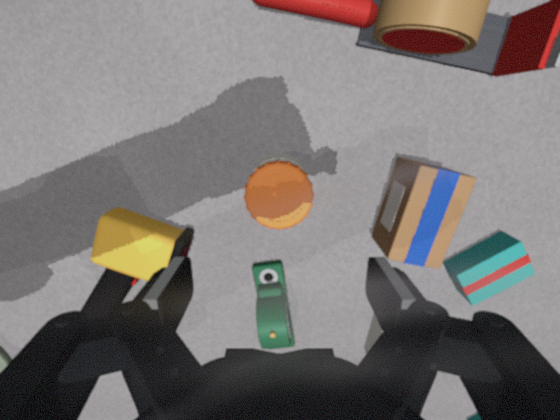

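The lid circle spans roughly 246–313 × 160–228, centred at (279.5,194) and partly in shadow. I'll recompute with a wider mask and pick.

Run:
```python
from h import *
m,im=load("w_tub")
c=blob(im,(5,120,60),(25,255,255),(235,150,325,240),5)
print("px",cv2.minEnclosingCircle(c)); r,_=rect(m,c,80); print(r, cast(m,[(279.5,194)],80))
p=r[:2]
assert 57<r[3]<=r[2]<66
bot.move_ptp([*p,150],down(YP)); bot.movel([*p,30],max_speed=120); bot.grip(0.3,40); st("grip")
bot.movel([*p,200],max_speed=150); st("lift")
g=wor([-58.5,-.7]); print(g)
place(g,YP,35,.92)
look("wrist","w_p1")
```

```text
px ((278.4277038574219, 194.35842895507812), 34.45695877075195)
[438.8 365.8  62.3  59.9] [[439.60589296 367.13434977  80.        ]]
grip t 12.6 tcp [439.6 366.3  31. ] op 0.713 F [-0.2 -0.2  5.8] gf 43.1
lift t 13.8 tcp [438.1 365.3 198.9] op 0.711 F [ 0.1  0.6 -3.2] gf 44.1
[ 476.53345569 -224.66101281]
above t 17.3 tcp [ 477.2 -225.1   47.8] op 0.706 F [ 0.3  1.2 -2.8] gf 44.1
hit True t 17.8 tcp [ 477.1 -224.8   35.8] op 0.71 F [-0.1  0.3  3.1] gf 45.0
up t 19.6 tcp [ 476.  -224.3  199.1] op 0.922 F [-0.   0.9  0.5] gf 0.0
```

Run:
```python
from h import *
m,im=load("w_p1"); c=blob(im,(5,150,60),(20,255,255),(200,120,360,260),5); r,_=rect(m,c,85); print("tub",r,loc(r[:2]))
bot.grip(1.0)
bot.move_ptp([457,198,130],down(1.861)); st(); m,im=look("wrist","w_bear")
```

```text
tub [ 476.1 -225.8   62.4   61.7] [[-59.09560961  -1.7632144 ]]
 t 21.5 tcp [457.7 197.3 130.2] op 1.0 F [ 0.7 -0.7 -0.1] gf 0.0
```

View pics/w_p1.png

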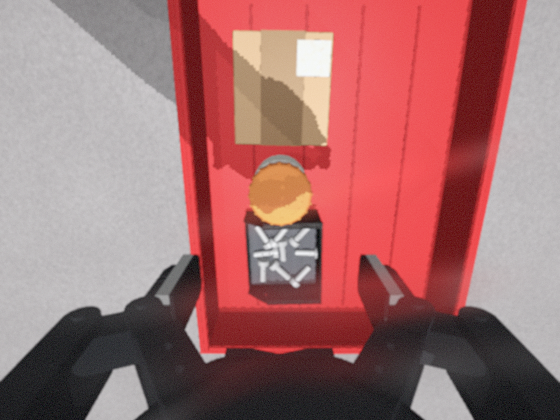

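View pics/w_bear.png

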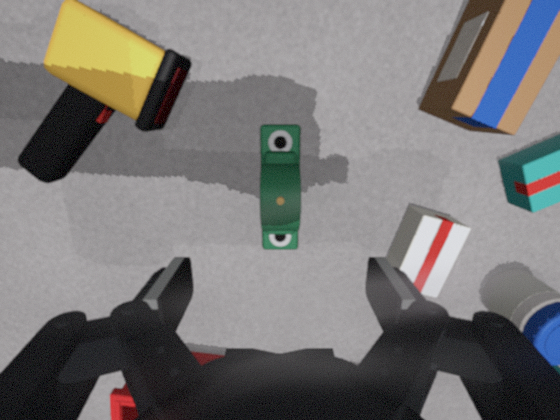

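The tub stands in the gap, lid at (281,193). The bearing's foot spans rows 125–248 at columns 261–299, square to the fingers, with bolts at (281,142) and (281,237).

Run:
```python
from h import *
m,im=load("w_p1")
print("carton",loc(cast(m,[(234,31),(332,34),(327,146),(235,144)],70)).round(1).tolist())
print("bin far rim",loc(cast(m,[(246,225),(320,220)],59)).round(1).tolist(),"near base",loc(cast(m,[(322,302)],5)).round(1))
m,im=load("w_bear"); b=cast(m,[(281,142),(281,237)],14); f=cast(m,[(280,125),(281,248)],13); print(b.round(1),b.mean(0),f.mean(0),np.linalg.norm(f[0]-f[1]))
p=(b.mean(0)[:2]+f.mean(0)[:2])/2
assert np.hypot(*(p-[457,198]))<12
bot.movel([*p,18],max_speed=120); bot.grip(0.2,60); st("grip")
bot.movel([*p,200],max_speed=150); st("lift")
```

```text
carton [[-99.9, 144.3], [-13.0, 141.8], [-13.1, 43.4], [-103.0, 45.3]]
bin far rim [[-96.3, -43.4], [-15.3, -37.5]] near base [[   0.4 -180. ]]
[[445.  244.   14. ]
 [472.4 152.3  14. ]] [458.69919933 198.15783185  14.        ] [457.91192179 199.21037179  13.        ] 123.9788616523367
grip t 23.1 tcp [458.4 198.7  18.5] op 0.386 F [-0.8 -0.5  4.8] gf 60.4
lift t 24.5 tcp [457.5 198.5 198.9] op 0.385 F [ 0.4 -0.3 -5.9] gf 60.2
```

Run:
```python
from h import *
place(wor([28,-94.5]),YP,23,.52)
look("wrist","w_p2")
bot.grip(1.0)
bot.move_ptp([593,356,150],down(1.49)); st(); look("wrist","w_blue")
```

```text
above t 27.8 tcp [ 576.7 -305.3   36.1] op 0.383 F [ 0.7 -0.1 -6.2] gf 60.1
hit True t 28.3 tcp [ 575.9 -304.9   23.6] op 0.381 F [-1.2  0.3  4.1] gf 61.7
up t 30.1 tcp [ 575.3 -304.4  198.9] op 0.52 F [ 0.4  1.  -0.6] gf 0.0
 t 33.0 tcp [593.7 355.  150.1] op 0.997 F [ 0.4 -0.8 -0.5] gf 0.0
```

View pics/w_p2.png

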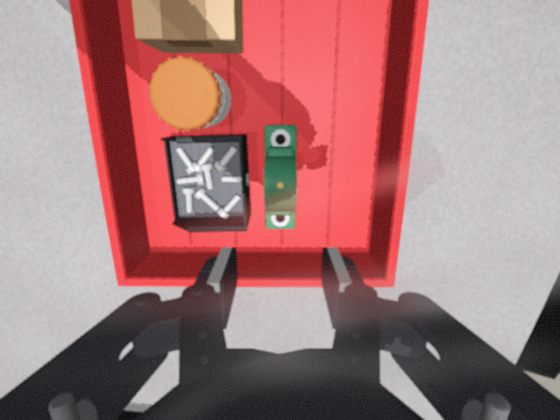

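View pics/w_blue.png

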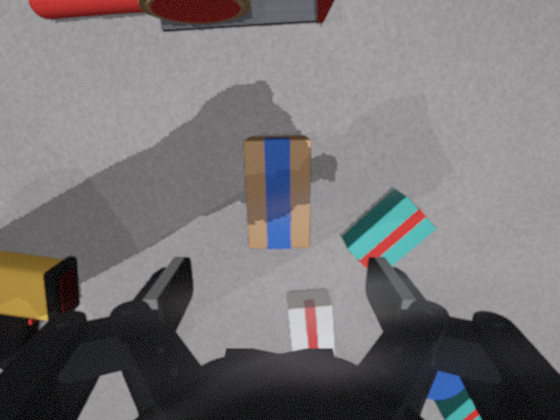

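The bearing is on its foot behind the bin, with bolts at (280,138) and (281,218). The blue carton's top is about (245,139), (310,138), (311,248), (249,248), and the teal box is clear of the finger paths.

Run:
```python
from h import *
m,im=load("w_p2")
print("bolts",loc(cast(m,[(280,138),(281,218)],19)).round(1).tolist())
print("bin rim far z59",loc(cast(m,[(167,137),(247,133)],59)).round(1).tolist(),"near",loc(cast(m,[(178,224),(248,220),(248,230)],59)).round(1).tolist())
m,im=load("w_blue"); q=cast(m,[(245,139),(310,138),(311,248),(249,248)],60)[:,:2]
r,a=rect(m,blob(im,(105,120,60),(130,255,255),(230,120,330,265)),60); print(q.round(1).tolist(),q.mean(0),r,a)
d=q[0]+q[1]-q[2]-q[3]; print("heading",np.arctan2(d[1],d[0]))
p=q.mean(0)*.5+r[:2]*.5; y=a
assert abs(a-1.49)<.06
bot.move_ptp([*p,120],down(y)); bot.movel([*p,24],max_speed=120); bot.grip(0.4,40); st("grip")
bot.movel([*p,200],max_speed=150); st("lift")
```

```text
bolts [[27.1, -46.4], [28.4, -142.9]]
bin rim far z59 [[-87.0, -42.2], [-5.9, -38.5]] near [[-85.0, -135.9], [-7.7, -131.1], [-8.1, -142.8]]
[[568.9, 410.3], [623.6, 406.7], [619.3, 305.2], [561.1, 310.0]] [593.22511203 358.02805985] [591.8 358.4 101.6  21.1] 1.498
heading 1.5105460360025238
grip t 34.7 tcp [593.1 358.6  25.2] op 0.661 F [-2.1  0.8  6. ] gf 43.9
lift t 36.0 tcp [591.8 357.9 198.6] op 0.665 F [ 0.9 -0.2 -4.2] gf 43.4
```

Run:
```python
from h import *
place(wor([40,93.5]),YP,29,.76)
look("wrist","w_p3")
bot.grip(1.0)
bot.move_ptp([618.6,182.1,130],down(1.588)); st(); look("wrist","w_box")
```

```text
above t 39.1 tcp [ 561.  -117.3   41.9] op 0.663 F [-0.1  0.3 -3.7] gf 43.4
hit True t 39.6 tcp [ 560.1 -117.2   30.1] op 0.664 F [-0.4 -0.1  4.1] gf 44.7
up t 41.4 tcp [ 559.5 -116.8  199. ] op 0.753 F [0.5 1.  0.1] gf 0.0
 t 42.9 tcp [618.9 181.1 130.3] op 0.998 F [ 0.6 -0.1 -0.5] gf 0.0
```

View pics/w_p3.png

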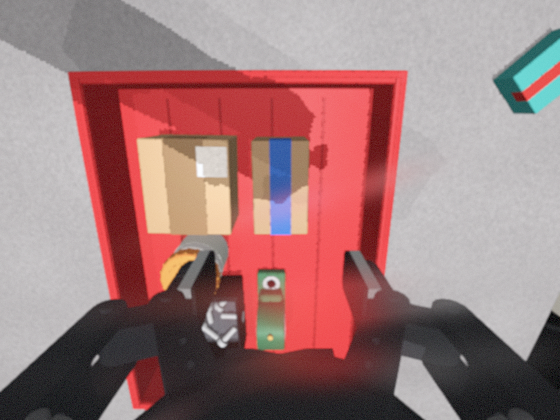

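View pics/w_box.png

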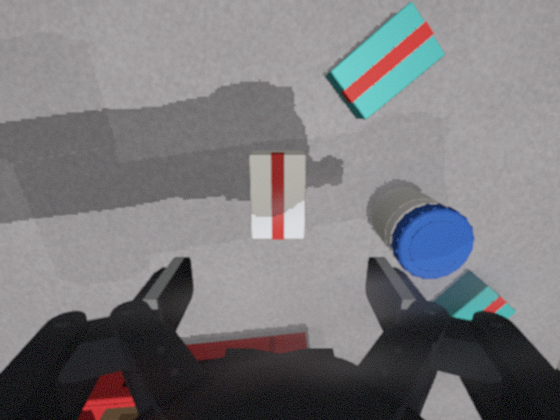

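The blue carton is in place, top about (253,139) to (307,234). The white box's top spans (250,154) to (304,239), square to the fingers, and the blue-lidded tub is about 95 mm away and clear.

Run:
```python
from h import *
m,im=load("w_p3")
q=loc(cast(m,[(253,139),(308,139),(307,234),(251,234)],65)); print("blue",q.round(1).tolist(),q.mean(0))
r,a=rect(m,blob(im,(105,120,60),(130,255,255),(240,125,320,245)),65); print(loc(r[:2]),r[2:],a-YP)
m,im=load("w_box"); q=cast(m,[(250,154),(304,154),(304,239),(251,239)],34)[:,:2]
r,a=rect(m,blob(im,(0,120,60),(10,255,255),(262,140,295,250)),34); print(q.round(1).tolist(),q.mean(0),r,a)
p=(q.mean(0)+r[:2])/2
assert abs(a-1.588)<.06 and np.hypot(*(p-[618.6,182.1]))<8
bot.move_ptp([*p,90],down(a)); bot.movel([*p,8],max_speed=100); bot.grip(0.3,25); st("grip")
bot.movel([*p,200],max_speed=150); st("lift")
```

```text
blue [[12.5, 143.7], [66.8, 143.7], [68.6, 42.5], [7.7, 42.4]] [38.88446967 93.06604289]
[[ 38.9435809 115.5420162]] [56.4 19.9] -0.008796326794896503
[[592.3, 220.3], [639.6, 221.1], [642.9, 140.4], [592.3, 139.5]] [616.80052793 180.33943306] [616.6 197.8  47.7   9.7] 1.58
grip t 44.8 tcp [617.6 189.7  10.9] op 0.296 F [-4.2 -0.8 15.9] gf 7.6
lift t 46.3 tcp [616.1 188.9 198.8] op 0.3 F [-0.6  0.  -0.1] gf 0.0
```

I used a fragment of the stripe that fell in shadow, and the grip missed. I've used up my 14 picture views, so I'll find where the box is numerically.

Run:
```python
from h import *
bot.grip(1.0); st()
for n in ("wrist","top","scene"):
    m,im=look(n,"after_"+n); hsv=cv2.cvtColor(im,cv2.COLOR_BGR2HSV)
    a=cv2.inRange(hsv,(0,110,40),(12,255,255))|cv2.inRange(hsv,(170,110,40),(180,255,255))
    c,_=cv2.findContours(a,cv2.RETR_EXTERNAL,cv2.CHAIN_APPROX_NONE)
    for k in sorted(c,key=cv2.contourArea)[::-1]:
        if cv2.contourArea(k)>25:
            r=rect(m,k,34); print(n,cv2.boundingRect(k),cv2.contourArea(k),r)
    if n=="wrist": # coarse character map around the image centre
        g=cv2.resize(im,(112,60),interpolation=cv2.INTER_AREA); h=cv2.cvtColor(g,cv2.COLOR_BGR2HSV)
        for row in range(0,40):
            print("".join("R" if (s>120 and (H<12 or H>170)) else "T" if (s>120 and 80<H<100) else "B" if (s>120 and 100<=H<130) else "k" if v<50 else "W" if (s<40 and v>190) else "+" if v>150 else "." for H,s,v in h[row,25:95].astype(int)))
```

```text
t 46.9 tcp [616.7 189.1 200. ] op 0.999 F [0.  0.4 0.8] gf 0.0
wrist (177, 308, 137, 57) 4184.0 (array([572.2, -23.4, 178. ,  82.2]), 0.176)
wrist (84, 371, 49, 49) 1587.0 (array([ 360.6, -139.4,   94.9,   72.8]), 1.608)
wrist (215, 353, 68, 37) 1092.5 (array([575.3, -87.9,  95.3,  65.9]), 0.012)
wrist (330, 50, 70, 63) 778.0 (array([703.7, 295.3,  82.2,  11.4]), 0.714)
wrist (275, 152, 10, 70) 484.5 (array([616.9, 181.2,  81.3,  10. ]), 1.585)
wrist (429, 270, 38, 33) 245.5 (array([834.4,  52.7,  58.2,   9.9]), 0.896)
wrist (27, 98, 4, 29) 45.5 (array([344. , 263.3,  30.4,   3.3]), 1.347)
wrist (0, 143, 5, 12) 35.0 (array([303.8, 223.5,  12.7,   4.6]), 1.314)
++++++++++++++++++++++++++++++++++++++++++++++++++++++++++++++++++++++
++++++++++++++++++++++++++++++++++++++++++++++++++++++++++++++++++++++
++++++++++++++++++++++++++++++++++++++++++++++++++++++++++++++++++++++
++++++++++++++++++++++++++++++++++++++++++++++++++++++++++++++++++++++
++++++++++++++++++++++++++++++++++++++++++++++++++++++++++++++++++++++
+++++++++++++++++++++++++++++++++++++++++++++++++.++++++++++++++++++++
+++++
[... 3097 characters left out ...]
scene (428, 330, 132, 90) 3875.5 (array([1203.2,  395.4,  371.7,  155.8]), 1.671)
scene (196, 12, 96, 68) 2871.0 (array([-444.3,  367.5,  601.1,  359.3]), 2.727)
scene (45, 0, 76, 16) 727.5 (array([-1064. ,  -245.7,   377.6,   167.6]), 1.167)
scene (0, 0, 40, 25) 597.5 (array([-1161.4,  -505.6,   291. ,   174.8]), 3.141)
scene (380, 153, 27, 37) 350.0 (array([491.5, 528.6, 170. ,  44.8]), 3.045)
scene (414, 195, 22, 19) 228.5 (array([648.3, 531. ,  94. ,  46.2]), 2.399)
scene (269, 299, 35, 14) 117.5 (array([829.5,  45.9,  83.1,  13.3]), 0.859)
scene (344, 234, 30, 16) 70.5 (array([708.2, 297.5,  84. ,  17. ]), 0.617)
scene (290, 224, 30, 14) 68.5 (array([620.7, 176.9,  87.4,  17. ]), 1.687)
```

The box hasn't moved: it's at (616.9,181.2), heading 1.585, length 81. The pads, swung back while open, probably rode over its top. I'll go lower with a part-open gripper and stop on touching the bench.

Run:
```python
from h import *
p=[616.9,181.0]
bot.grip(.78,30)
bot.move_ptp([*p,70],down(1.585)); bot.movel([*p,8],max_speed=100); st("pre")
hit=bot.movel([*p,-6],max_speed=20,threshold=3); s=st(f"hit {hit}")
z=s["tcp_pos"][2]+(4 if hit else 1.5)
bot.movel([*p,z],max_speed=30); st()
bot.grip(.48,30); s=st("grip")
if s["opening"]>.53:
    bot.movel([*p,z+40],max_speed=80); st("lift")
```

```text
pre t 48.7 tcp [617.6 181.2   8.8] op 0.784 F [-0.8 -0.   0.4] gf 0.0
hit False t 49.6 tcp [617. 181.  -6.] op 0.783 F [-0.5 -0.5  0. ] gf 0.0
 t 49.8 tcp [617.2 181.1  -4.1] op 0.782 F [ 0.8 -0.9  0.7] gf 0.0
grip t 50.1 tcp [617.2 181.   -4.2] op 0.577 F [ 0.7 -0.3  2.3] gf 32.3
lift t 50.8 tcp [617.  181.   35.8] op 0.579 F [ 0.9 -0.3 -0.6] gf 32.0
```

Run:
```python
from h import *
bot.movel([617,181,150],max_speed=150)
place(wor([39.4,93.3]),YP,61,.68)
m,im=look("wrist","w_fin"); st()
def stripe(m,im,box,z):
    hsv=cv2.cvtColor(im,cv2.COLOR_BGR2HSV); u0,v0,u1,v1=box
    w=cv2.inRange(hsv,(0,0,110),(180,70,255)); b=np.zeros_like(w); b[v0:v1,u0:u1]=255
    c,_=cv2.findContours(cv2.morphologyEx(w&b,cv2.MORPH_CLOSE,np.ones((15,15))),cv2.RETR_EXTERNAL,cv2.CHAIN_APPROX_NONE)
    for k in c:
        if cv2.contourArea(k)>300: r,a=rect(m,k,z); print("white",cv2.boundingRect(k),loc(r[:2]).round(1),r[2:],round(a-YP,3))
stripe(m,im,(225,100,340,260),99)
hsv=cv2.cvtColor(im,cv2.COLOR_BGR2HSV)
for z,lo,hi in [(65,(12,60,40),(28,255,255)),(65,(105,120,40),(130,255,255))]:
    a=cv2.inRange(hsv,lo,hi); c,_=cv2.findContours(a,cv2.RETR_EXTERNAL,cv2.CHAIN_APPROX_NONE)
    for k in c:
        if cv2.contourArea(k)>60: r,t=rect(m,k,z); print("kraft/blue",cv2.boundingRect(k),loc(r[:2]).round(1),r[2:],round(t-YP,3))
g=cv2.resize(im[100:280,200:350],(75,60),interpolation=cv2.INTER_AREA); h=cv2.cvtColor(g,cv2.COLOR_BGR2HSV)
for row in h.astype(int): print("".join("B" if (s>110 and 100<=H<130) else "r" if (s>110 and (H<9 or H>168)) else "k" if s>60 and 9<=H<30 else "W" if s<60 and v>100 else "." for H,s,v in row))
```

```text
above t 54.1 tcp [ 560.4 -117.4   73.8] op 0.577 F [-0.2  0.4 -1.6] gf 32.0
hit True t 54.6 tcp [ 559.6 -117.4   60.6] op 0.572 F [-0.3  0.6  3.8] gf 32.8
up t 56.1 tcp [ 559.  -117.1  199.1] op 0.679 F [ 0.9  0.7 -0.9] gf 0.0
 t 56.2 tcp [ 558.9 -117.1  198.9] op 0.678 F [-0.2  0.4  0.1] gf 0.0
white (252, 137, 57, 101) [[ 39.  100.6]] [94.6 51.3] 0.001
kraft/blue (258, 309, 26, 16) [[ 28.8 -63.2]] [33.6 15.9] 1.269
kraft/blue (258, 280, 24, 22) [[ 21.7 -33.6]] [36.4 19. ] 0.881
kraft/blue (161, 249, 42, 43) [[-77.7   1.2]] [66.6 27.5] -0.706
kraft/blue (291, 137, 18, 18) [[ 58.2 137. ]] [17.2 16.7] -1.57
kraft/blue (252, 137, 17, 17) [[ 19.2 137.9]] [16.7 15. ] -1.47
kraft/blue (138, 135, 99, 100) [[-55.2  94.6]] [105.5  98.6] -0.022
kraft/blue (270, 138, 21, 12) [[ 38.8 138.9]] [19.8 10.8] -1.56
rrrrrrrrrrrrrrrrrrrrrrrrrrrrrrrrrrrrrrrrrrrrrrrrrrrrrrrrrrrrrrrrrrrrrrrrrrr
rrrrrrrrrrrrrrrrrrrrrrrrrrrrrrrrrrrrrrrrrrrrrrrrrrrrrrrrrrrrrrrrrrrrrrrrrrr
rrrrrrrrrrrrrrrrrrrrrrrrrrrrrrrrrrrrrrrrrrrrrrrrrrrrrrrrrrrrrrrrrrrrrrrrrrr
rrrrrrrrrrrrrrrrrrrrrrrrrrrrrrrrrrrrrrrrrrrrrrrrrrrrrrrrrrrrrr
[... 3569 characters left out ...]
rrrrrrrrrrr..WWW
kkWWWWW....WWWrrrrrrrrrrrrrrrrrrrrrrrrrrrrrrrrrrrrrrrrrrrrrrrrrrrrrrr...WWW
kkWWWWW.....W.rrrrrrrrrrrrrrrrrrrrrrrrrrrrrrrrrrrrrrrrrrrrrrrrrrrrrrr....WW
.WWWWW......Wrrrrrrrrrrrrrrrrrrrrrrrrrrrrrrrrrrrrrrrrrrrrrrrrrrrrrrrrrrr..W
WWWWW........rrrrrrrrrrrrrrrrrrrrrrrrrrrrrrrrrrrrrrrrrrrrrrrrrrrrrrrrrrrr.W
WWWW........rrrrrrrrrrrrrrrrrrrrrrrrrrrrrrrrrrrrrrrrrrrrrrrrrrrrrrrrrrrrrr.
WWWW.......rrrrrrrrrrrrrrrrrrrrrrrrrrrrrrrrrrrrrrrrrrrrrrrrrrrrrrrrrrrrrrrr
WWW........rrrrrrrrrrrrrrrrrr..........W..krrrrrrrrrrrrrrrrrrrrrrrrrrrrrrrr
WW.........rrrrrrrrrrrrrrrrrr....WWWWW....krrrrrrrrrrrrrrrrrrrrrrrrrrrrrrrr
WW.........rrrrrrrrrrrrrrrrrrW..WWWWWWWWWWkrrrrrrrrrrrrrrrrrrrrrrrrrrrrrrrr
```

Run:
```python
from h import *
m,im=load("w_fin")
print("far base",loc(cast(m,[(280,151.5)],65)).round(1),"near top",loc(cast(m,[(280,238)],99)).round(1),"carton far",loc(cast(m,[(280,138)],65)).round(1))
hsv=cv2.cvtColor(im,cv2.COLOR_BGR2HSV)
r,a=rect(m,blob(im,(0,110,40),(12,255,255),(265,150,296,238),3),99); print("stripe",loc(r[:2]),r[2:],a-YP)
# overview from the top camera, with the arm out of the way
bot.move_ptp([420,60,330],down(YP)); m,im=look("top","t_fin"); st()
for n,c0,c1,box,z in [("lid",(5,150,60),(22,255,255),(400,190,490,270),85),("bearing",(55,80,20),(95,255,255),(430,130,530,230),18)]:
    r,a=rect(m,blob(im,c0,c1,box,5),z); print(n,loc(r[:2]).round(1),r[2:],round(a-YP,3))
r,a=rect(m,blob(im,(0,0,100),(180,70,255),(345,150,430,215),9),99); print("white box",loc(r[:2]).round(1),r[2:],round(a-YP,3))
o=cv2.imread("pics/top0.png")
for n,b in [("other_tub",(235,90,290,145)),("tape",(60,150,120,295)),("scanner",(190,295,280,370))]:
    u0,v0,u1,v1=b; print(n,cv2.absdiff(o,im)[v0:v1,u0:u1].mean().round(1), (cv2.absdiff(o,im)[v0:v1,u0:u1].max(2)>60).sum())
```

```text
far base [[ 38.7 131.1]] near top [[38.8 52.2]] carton far [[ 38.7 144.3]]
stripe [[ 39.07222436 110.26627446]] [47.4  9.8] -0.0037963267948966095
 t 57.2 tcp [420.5  59.3 329. ] op 0.676 F [-0.  -0.7 -1.1] gf 0.0Traceback (most recent call last):
  File "<stdin>", line 9, in <module>
  File "h.py", line 23, in blob
    c,_=cv2.findContours(a,cv2.RETR_EXTERNAL,cv2.CHAIN_APPROX_NONE); return max(c,key=cv2.contourArea)
                                                                            ~~~^^^^^^^^^^^^^^^^^^^^^^^
ValueError: max() iterable argument is empty
```

Run:
```python
from h import *
bot.move_ptp([150,420,330],down(YP+.6)); m,im=look("top","t_fin2"); st()
def tr(n,c0,c1,box,z):
    try: r,a=rect(m,blob(im,c0,c1,box,5),z); print(n,loc(r[:2]).round(1),r[2:],round(a-YP,3))
    except ValueError: print(n,"not seen")
tr("lid",(9,150,60),(22,255,255),(410,200,480,270),85)
tr("bearing",(55,80,20),(95,255,255),(430,130,530,230),18)
tr("white box",(0,0,100),(180,70,255),(345,150,430,215),99)
tr("blue tape",(105,120,60),(130,255,255),(345,150,430,215),65)
o=cv2.imread("pics/top0.png"); d=cv2.absdiff(o,im).max(2)
for n,(u0,v0,u1,v1) in [("other_tub",(235,90,290,145)),("tape",(60,150,120,295)),("scanner",(190,295,280,370)),("plain",(375,215,435,270)),("bin",(450,203,515,253))]: print(n,(d[v0:v1,u0:u1]>60).sum())
```

```text
t 59.0 tcp [150.9 419.7 329.9] op 0.679 F [ 0.6  0.2 -0.4] gf 0.0
lid [[-58.    0.3]] [66.  63.5] 0.084
bearing [[ 30.8 -91.3]] [124.5  38.7] 0.0
white box [[23.8 94.6]] [80.1 20.5] -0.003
blue tape [[ 39.8 139.7]] [19.4 12.7] 1.401
other_tub 0
tape 0
scanner 0
plain 189
bin 509
```

```bash
python3 -c "
from h import *
print(bot.sign_off())"
```

```text
the job is handed in; nothing more can be done
None
```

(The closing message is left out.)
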